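# Slide the stencil template onto the registration pins

### The job

Slide the blue template off the raised side deck of the drawing station and over the sunken drawing sheet until its two big end holes drop over the two steel pins and it lies flat on the sheet, then let go of it. Keep it sliding low: never raise it more than 25 mm above the deck. Leave the orange template where it is.

Things in the scene. Friction and masses are not known exactly. Their poses are not given: they have to be found in the camera images.
- template_blue: Blue plate 180 (x) x 120 (y) x 5 mm, 0.16 kg, flat on the left or right deck, x within 10 deg of the station's; half a turn makes no difference. Two round 35 mm holes on its x axis, 65 mm either side of centre; small windows. Black bar handle on its centre: 60 mm along x, 16 mm wide along y (grip across this), top 41 mm above the underside. Origin: centre of the underside, z up.
- template_orange: Orange template of the same outline and handle, on the other deck; its 23 mm holes do not fit the pins. Leave it alone. Origin: centre of its underside.
- station: Drawing station, fixed to the desk, yaw within 12 deg. Origin: at desk height midway between the pins; x away from the robot, y left, z up. A wooden deck on each side, from 75 to 225 mm along y and along -y, 260 mm long in x, top 20 mm above the desk. Dark pencil tray at x = 130 to 176 mm, with its contents up to 23 mm high.
- seat (a point): Midway between the two steel pins, on the white sheet of the station's sunken bed (260 x 150 mm, 8 mm above the desk, between the decks). Axes as the station's. The pins stand on its x axis 65 mm either side: 12 mm diameter, tapered tops, 10 mm high, so 2 mm below the decks: a plate kept at deck height clears them.
There are look-alikes about, which are no part of the job. What is shaped like the template_blue but green or pink is not meant.

How it is judged:
By the outcome, as a careful person would: the job done as asked, in the order asked, and still so for the second after the job is handed in, with the robot touching nothing.
It also fails if it takes over 42 s, if anything falls off the work surface, if the arm or the gripper's body presses on something with over 40 N, if the wrist force passes 120 N, or if a joint passes its speed limit or range.

### The arm

A 6-joint arm with a two-finger parallel gripper is mounted at the origin on the work surface. World frame = base frame: x ahead of the robot, y to its left, z up, the work surface at z = 0. Lengths are in m, angles in rad, forces in N, time in s.
With the tool pointing down it reaches from about 0.35 to 0.925 m from the base axis. Payload 6.4 kg.
Tool frame: the origin (TCP) lies midway between the tips of the shut fingers; the grasp point (between the pads) lies 19 mm behind it; z points along the fingers, y is the line along which they close (so a half turn about z gives the same grasp; the last joint's range is limited). The gripper opens to 94 mm and grips with 3 to 60 N. Pads are 16 mm wide; open, the fingers measure 119 mm over their backs; the gripper's body (75 mm by 177 mm) begins 78 mm behind the grasp point.
Start: joints at [-1.405, 0.245, 1.558, -0, 1.339, -0.174], TCP at [0.217, -0.613, 0.205] pointing down, gripper open.
Joint ranges: [-3.13, 3.13], [-1.02, 2.26], [0.13, 2.54], [-0.95, 4.09], [0.21, 2.88], [-2.74, 2.74]. Speed limits (rad/s): [2.57, 2.57, 3.14, 3.14, 3.14, 3.14].

### API

Orientations are given as a unit quaternion [w, x, y, z].
In Python, from rig import * gives the robot as it stands.
- The arm moves only by the tool jog_arm, never from a script. Its arguments are lists of equal length, an entry for each row: "dp": the shift along the world's x, y, z in cm, a list of three; "roll": the turn about the world's z in degrees. A call has 1 to 12 rows; each row is the pose to reach, as a shift and turn from the pose commanded when the call began; what a row does not reach only later rows make up. A row lasts 1/10 s, in which the tool goes at most 50 mm and 8.59 degrees, less where a joint would pass 70% of its speed; a pose out of reach is approached as far as the arm can. A call with a gripper value outside its range is refused whole. "gripper" is the opening, from 0 (shut) to 1 (fully open), set as the call begins (left out, the last holds). The fingers move at their own pace and stop on an object; the grip force is fixed at half the most. Time passes only in rows, so rows that repeat a pose let the fingers close. It gives the time, the measured TCP pose, the force, the opening and the grip force at its end, in the units of the state.
- get_obs(): the state, without advancing time (a new reading comes with each control period).
- get_image(name): name is "scene" or "top" or "wrist"; returns the picture (400x640x3 uint8, blue, green, red); there is no depth.
- get_calibration(name): a dict with "vfov" (degrees; the focal length in pixels is half the picture's height over the tangent of half this angle, whatever the lens; pixels are square), "cx", "cy" (the principal point, pixels), "rvec" (rotation vector, rad) and "tvec" (3), from world to camera coordinates, as OpenCV has them. Camera axes: x right, y down, z forward; pixel columns grow to the right and rows downward; lengths in m; the calibration is good to about 2 mm. A picture is of the moment at which its call begins: read the wrist's pose just before it. get_calibration takes no time and is no camera call; for the wrist camera it gives the pose at the moment of the call.
- sign_off(): hands the job in; it is judged then, once.
The state is a dict: "time": time; "joint_positions": joint angles; "qvel": joint speeds; "joint_torque": joint torques, N m; "position": TCP position; "eef_rot": TCP orientation; "contact_force": force on the tool from outside, world axes, zero at the start; "wrist_torque": the same for the moment, N m; "width": opening from 0.0 (shut) to 1.0 (fully open); "finger_force": force on a finger pad.
Only numpy, scipy, OpenCV 4.12 (cv2) and the standard library are available. Lean on these libraries where they do the work, as an engineer would, in place of code of your own. Each camera call takes 0.05 s, during which the arm holds its last target. There are 200 camera calls.

## Working session

There is one attempt and no reset: what is moved stays moved. The work goes in short steps, Python scripts to look and compute and a tool call to move; the robot and the scene stay as the last step left them, time stands still between calls to the robot, and variables do not carry over. Pictures are saved under pics/ and viewed, at most 10 in all, crops included, and the job is handed in when it is done.

Besides the shell and the picture viewer there is one more tool, called after "Call:" as name(argument=value, ...), one argument or row to a line, values as JSON. jog_arm: Moves the arm, as the interface text tells. Its arguments: {"type":"object","properties":{"dp":{"type":"array","items":{"type":"array","items":{"type":"number"}}},"roll":{"type":"array","items":{"type":"number"}},"gripper":{"type":"number"}},"required":["dp","roll"]}

```bash
mkdir -p pics
cat > h.py <<'E'
from rig import *
import numpy as np, cv2
def ray(cal,uv,z):
    f=200/np.tan(np.radians(cal["vfov"])/2)
    R=cv2.Rodrigues(np.array(cal["rvec"],float))[0];t=np.array(cal["tvec"],float).ravel()
    uv=np.atleast_2d(uv).astype(float)
    d=np.c_[(uv[:,0]-cal["cx"])/f,(uv[:,1]-cal["cy"])/f,np.ones(len(uv))]@R
    c=-R.T@t
    return c+d*((z-c[2])/d[:,2])[:,None]
def proj(cal,P):
    f=200/np.tan(np.radians(cal["vfov"])/2)
    K=np.array([[f,0,cal["cx"]],[0,f,cal["cy"]],[0,0,1]])
    return cv2.projectPoints(np.atleast_2d(P).astype(float),np.array(cal["rvec"],float),np.array(cal["tvec"],float),K,None)[0][:,0]
E
python3 - <<'E'
from h import *
for n in("top","scene"):
    c=get_calibration(n); im=get_image(n); cv2.imwrite(f"pics/{n}0.png",im); print(n,c)
print(get_obs())
E
```

```text
top {'vfov': 53.195951033663434, 'cx': 318.4496028031468, 'cy': 202.61616979249007, 'rvec': array([ 2.17474313, -2.18948265,  0.04341848]), 'tvec': array([0.00476548, 0.39640355, 1.08564247])}
scene {'vfov': 51.82215447254076, 'cx': 318.53300379764653, 'cy': 193.43391950444484, 'rvec': array([ 2.2827308 ,  1.29775782, -0.37726737]), 'tvec': array([-0.1996989 , -0.25319372,  1.29443534])}
{'time': 0.1, 'joint_positions': array([-1.40507321e+00,  2.45714477e-01,  1.55887682e+00, -1.64065839e-05,
        1.33873622e+00, -1.74119994e-01]), 'qvel': array([ 0.00032692, -0.00136274, -0.00278558,  0.00017886, -0.00032151,
       -0.00065433]), 'joint_torque': array([ 5.80997021e-04, -4.16910303e+01, -3.15527058e+01,  6.87835459e-02,
        3.09610739e-02, -5.00212650e-05]), 'position': array([ 0.21656802, -0.61228141,  0.20448282]), 'eef_rot': array([-8.67458013e-04,  9.85597344e-01,  1.69106837e-01, -4.33984047e-06]), 'contact_force': array([ 0.02283916, -0.27037296,  0.42893757]), 'wrist_torque': array([-0.00914918, -0.00958962, -0.05462681]), 'finger_force': 0.0, 'width': 0.9988984695082521}
```

View pics/top0.png

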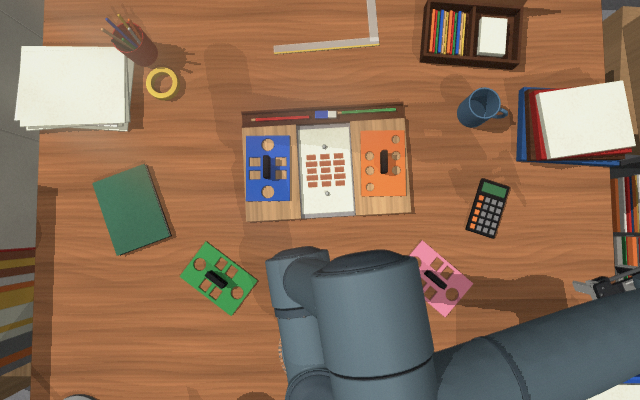

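View pics/scene0.png

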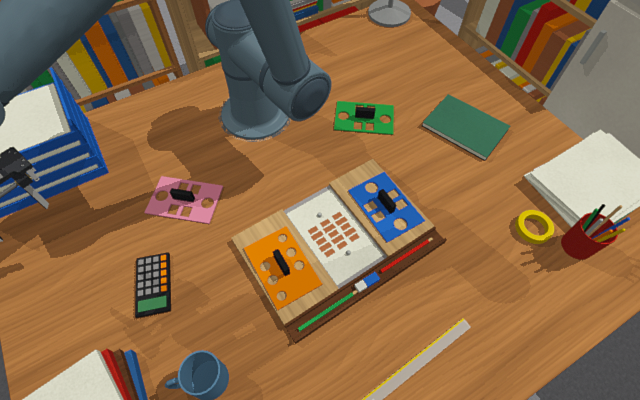

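Top view: the blue plate is on the left deck at (267,168), orange on the right deck at (384,163), green at (218,278) and pink at (440,278) lie on the desk, and the pins are near (324,147) and (327,193). The target is the blue one, since it is the only blue plate on a deck and has big end holes. I'll measure it and confirm in a crop.

```bash
cat > m.py <<'E'
from h import *
def ang(v):
    a=np.degrees(np.arctan2(v[1],v[0])); return (a+90)%180-90
def rectz(cal,mask,z):
    c=max(cv2.findContours(mask,cv2.RETR_EXTERNAL,cv2.CHAIN_APPROX_NONE)[0],key=cv2.contourArea)
    P=ray(cal,c[:,0]+0.0,z)[:,:2]
    r=cv2.minAreaRect((P*1000).astype(np.float32)); b=cv2.boxPoints(r)
    e=b[1]-b[0],b[2]-b[1]; L=max(e,key=np.linalg.norm)
    return c,np.array(r[0])/1000,r[1],ang(L)
def blue(im,lo=(100,120,60)):
    h=cv2.cvtColor(im,cv2.COLOR_BGR2HSV)
    return cv2.inRange(h,lo,(130,255,255))
E
python3 - <<'E'
from m import *
for n,(x0,y0,x1,y1) in {"top":(240,125,298,212),"scene":(340,165,430,245)}.items():
    im=cv2.imread(f"pics/{n}0.png"); cal=get_calibration(n)
    m=np.zeros(im.shape[:2],np.uint8); m[y0:y1,x0:x1]=blue(im)[y0:y1,x0:x1]
    c,ctr,sz,a=rectz(cal,m,.025); print(n,"plate",ctr,sz,a)
    # holes
    f=np.zeros_like(m); cv2.drawContours(f,[c],-1,255,-1)
    f=f&~m; k,l,s,cc=cv2.connectedComponentsWithStats(f)
    for i in range(1,k):
        if s[i,4]>15: print("  hole",cc[i],s[i,4],ray(cal,cc[i],.0225)[0])
    g=cv2.cvtColor(im,cv2.COLOR_BGR2GRAY)
    d=((g<45)&(m==0)&(f>0)).astype(np.uint8)*255
    if d.any(): print("  dark",rectz(cal,d,.061)[1:])
# sheet (top)
im=cv2.imread("pics/top0.png");cal=get_calibration("top")
h=cv2.cvtColor(im,cv2.COLOR_BGR2HSV)
w=np.zeros(im.shape[:2],np.uint8); w[120:225,290:365]=cv2.inRange(h,(0,0,170),(180,45,255))[120:225,290:365]
w=cv2.morphologyEx(w,cv2.MORPH_CLOSE,np.ones((3,3)))
print("sheet",rectz(cal,w,.008)[1:])
print("pins rough",ray(cal,[[324,147],[327,193]],.018))
a=cv2.resize(im[120:225,235:415],None,fx=4,fy=4,interpolation=cv2.INTER_CUBIC)
cv2.imwrite("pics/crop1.png",a)
E
```

```text
top plate [0.49202936 0.14066667] (177.81637573242188, 117.9217300415039) 0.2601242
  hole [267.38129496 144.35251799] 139 [0.55737055 0.14139495 0.0225    ]
  hole [266.43888889 166.61666667] 180 [0.49571083 0.14390141 0.0225    ]
  hole [254.5        161.42372881] 118 [0.51036928 0.1767911  0.0225    ]
  hole [280.40540541 161.13513514] 111 [0.51050076 0.10552128 0.0225    ]
  hole [254.45299145 174.53846154] 117 [0.47414739 0.1768016  0.0225    ]
  hole [280.45299145 174.38461538] 117 [0.47394974 0.1054113  0.0225    ]
  hole [267.41007194 191.61870504] 139 [0.42690364 0.14113769 0.0225    ]
  dark (array([0.48757465, 0.13794911]), (18.5585994720459, 55.91048049926758), np.float32(-0.4888153))
scene plate [0.49341235 0.14297949] (179.39532470703125, 119.88318634033203) 0.09208679
  hole [370.97321429 187.1875    ] 112 [0.42761187 0.143675   0.0225    ]
  hole [390.9744898  200.23469388] 392 [0.48906656 0.16575512 0.0225    ]
  hole [369.91836735 205.8877551 ] 98 [0.47481623 0.10767521 0.0225    ]
  hole [377.81730769 216.25961538] 104 [0.51114324 0.10750772 0.0225    ]
  hole [399.76515152 223.60606061] 132 [0.5577022  0.14349665 0.0225    ]
  dark (array([0.50007849, 0.13524414]), (27.035497665405273, 66.88109588623047), np.float32(-0.3172531))
sheet (array([ 0.48251855, -0.01846607]), (246.54141235351562, 141.85337829589844), np.float32(2.9060745))
pins rough [[ 0.54934761 -0.01426565  0.018     ]
 [ 0.42222414 -0.02157831  0.018     ]]
```

View pics/crop1.png

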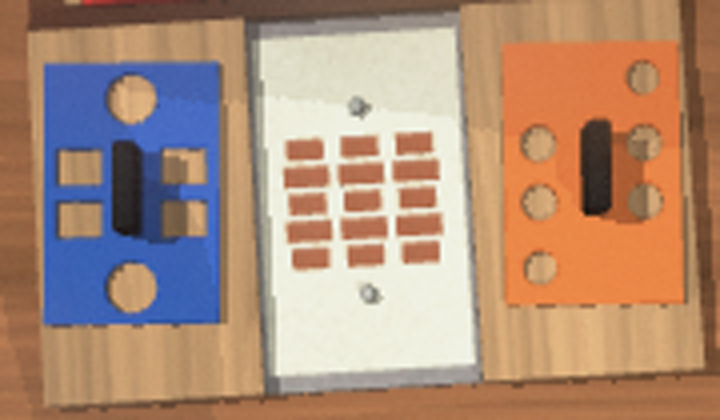

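The crop shows the blue plate with its two big end holes at crop (132,99) and (132,288), which is the one meant. Its centre measures about (0.492, 0.142) with yaw near 0°. Orange has small holes, and the pins are at crop (359,106) and (370,293). Moving towards it now.

Call:
jog_arm(
  dp=[
    [1.75, 4.3, 0],
    [3.5, 8.6, 0],
    [5.25, 12.9, 0],
    [7, 17.2, 0],
    [8.75, 21.5, 0],
    [10.5, 25.8, 0],
    [12.25, 30.1, 0],
    [14, 34.4, 0],
    [15.75, 38.7, 0],
    [17.5, 43, 0],
    [19.25, 47.3, 0],
    [21, 51.6, 0],
  ],
  roll=[-1.6, -3.2, -4.8, -6.4, -8, -9.7, -11.3, -12.9, -14.5, -16.1, -17.7, -19.3],
  gripper=0.7,
)

```text
time: 1.3
position: [0.4268, -0.0949, 0.2053]
eef_rot: [0.0, 1.0, 0.001, 0.0]
contact_force: [0.3, -1.0, -0.8]
width: 0.701
finger_force: 0.0
```

Run:
```python
from h import *
o=get_obs();cal=get_calibration("wrist");im=get_image("wrist");cv2.imwrite("pics/w1.png",im)
print(o["time"],o["position"],o["eef_rot"],o["qvel"])
s=[[.549,-.0145,.018],[.422,-.0215,.018],[.557,.142,.0225],[.427,.142,.0225]]
print(proj(cal,s))
```

```text
1.3 [ 0.42678752 -0.09488876  0.20532101] [5.26382943e-05 9.99999672e-01 8.02469205e-04 9.84628976e-05] [ 1.09444291e+00  1.63470516e-01 -1.27810916e-01 -1.32515307e-03
 -3.91420660e-02  1.36009052e+00]
[[248.73805961  78.66629179]
 [259.39373813 183.5240235 ]
 [113.31999379  70.55702803]
 [130.21607136 180.20176662]]
```

View pics/w1.png

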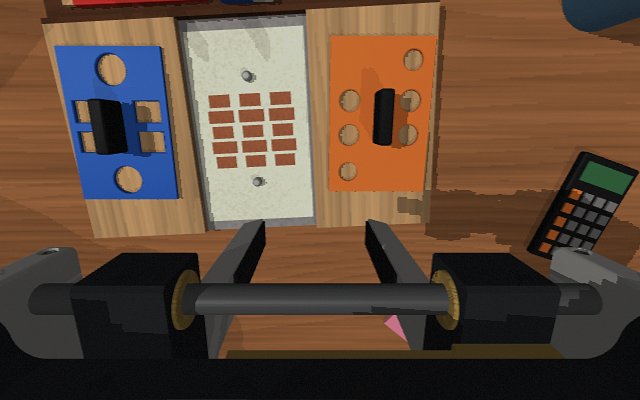

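The wrist view has the pins at about (248,76) and (258,182), within 3 px of the prediction, so the measurements agree. Next I approach the blue handle and descend.

Call:
jog_arm(
  dp=[
    [1.1, 4, -1.3],
    [2.2, 8, -2.6],
    [3.3, 12, -4],
    [4.4, 16, -5.3],
    [5.5, 20, -6.7],
    [6.5, 23.9, -8],
    [6.5, 23.9, -8],
    [6.5, 23.9, -11],
    [6.5, 23.9, -13],
    [6.5, 23.9, -13],
  ],
  roll=[0, 0, 0, 0, 0, 0.2, 0.2, 0.2, 0.2, 0.2],
)

```text
time: 2.35
position: [0.489, 0.1414, 0.0726]
eef_rot: [0.0, 1.0, 0.003, -0.003]
contact_force: [-0.1, -0.4, -0.1]
width: 0.7
finger_force: 0.0
```

Run:
```python
from h import *
o=get_obs();cal=get_calibration("wrist");im=get_image("wrist");cv2.imwrite("pics/w2.png",im)
print(o["time"],o["position"],o["eef_rot"])
```

```text
2.35 [0.48899388 0.14135533 0.07264838] [ 3.04453163e-04  9.99990259e-01  3.00733706e-03 -3.21645240e-03]
```

View pics/w2.png

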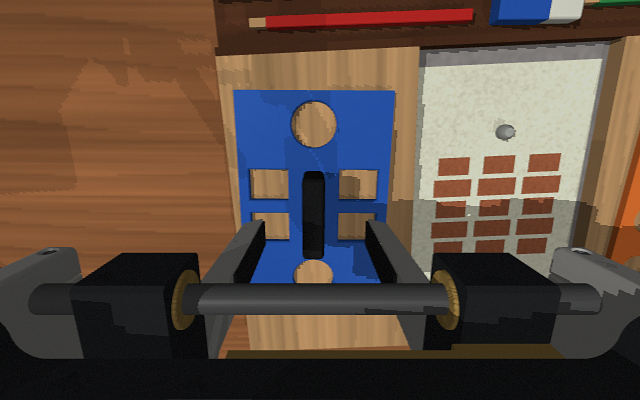

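The handle (313,215) sits centred between the open fingers. Now down and close.

Call:
jog_arm(
  dp=[
    [0, 0, -2],
    [0, 0, -4],
    [0, 0, -4.1],
    [0, 0, -4.1],
  ],
  roll=[0, 0, 0, 0],
)

```text
time: 2.8
position: [0.4924, 0.1419, 0.0356]
eef_rot: [-0.0, 1.0, 0.003, 0.001]
contact_force: [-0.8, 0.3, -0.7]
width: 0.702
finger_force: 0.0
```

Call:
jog_arm(
  dp=[
    [0, 0, 0],
    [0, 0, 0],
    [0, 0, 0],
    [0, 0, 0],
    [0, 0, 0],
    [0, 0, 0],
    [0, 0, 0],
  ],
  roll=[0, 0, 0, 0, 0, 0, 0],
  gripper=0,
)

```text
time: 3.5
position: [0.4916, 0.1422, 0.0344]
eef_rot: [-0.0, 1.0, 0.003, -0.0]
contact_force: [-0.3, -0.3, 1.1]
width: 0.171
finger_force: 30.0
```

Gripped (opening 0.171 × 94 = 16 mm). I'll lift about 4 mm and slide across to above the seat.

Call:
jog_arm(
  dp=[
    [0, 0, 0.2],
    [0, 0, 0.4],
    [0, -1, 0.4],
    [-0.1, -3, 0.4],
    [-0.2, -5.5, 0.4],
    [-0.3, -8, 0.4],
    [-0.4, -10.5, 0.4],
    [-0.5, -13, 0.4],
    [-0.6, -15, 0.4],
    [-0.6, -15.9, 0.4],
    [-0.6, -15.9, 0.4],
    [-0.6, -15.9, 0.4],
  ],
  roll=[0, 0, 0, 0.3, 0.6, 1, 1.5, 2, 2.5, 2.9, 2.9, 2.9],
)

```text
time: 4.7
position: [0.4855, -0.0166, 0.0384]
eef_rot: [-0.0, 1.0, 0.028, -0.0]
contact_force: [-0.2, 0.6, -1.1]
width: 0.165
finger_force: 30.0
```

Run:
```python
from h import *
o=get_obs();cal=get_calibration("wrist");im=get_image("wrist");t=get_image("top");s=get_image("scene")
print(o["time"],o["position"],o["eef_rot"],o["contact_force"])
a=cv2.resize(im[0:300,160:480],None,fx=1.25,fy=1.25)
b=cv2.resize(s[150:300,260:460],(400,300))
c=cv2.resize(t[115:220,270:410],(400,300))
cv2.imwrite("pics/c3.png",np.hstack([a[:,:400],cv2.resize(np.vstack([b,c]),(400,600))[:375] if 0 else np.vstack([b,c])[:375]]) if 0 else np.hstack([cv2.resize(a,(400,600)) if 0 else np.vstack([a,np.zeros((225,400,3),np.uint8)]),np.vstack([b,c])]))
```

```text
4.7 [ 0.48551337 -0.01655963  0.03836613] [-1.61721404e-04  9.99596601e-01  2.84006531e-02 -1.13458610e-04] [-0.22042186  0.62020295 -1.10380876]
```

View pics/c3.png

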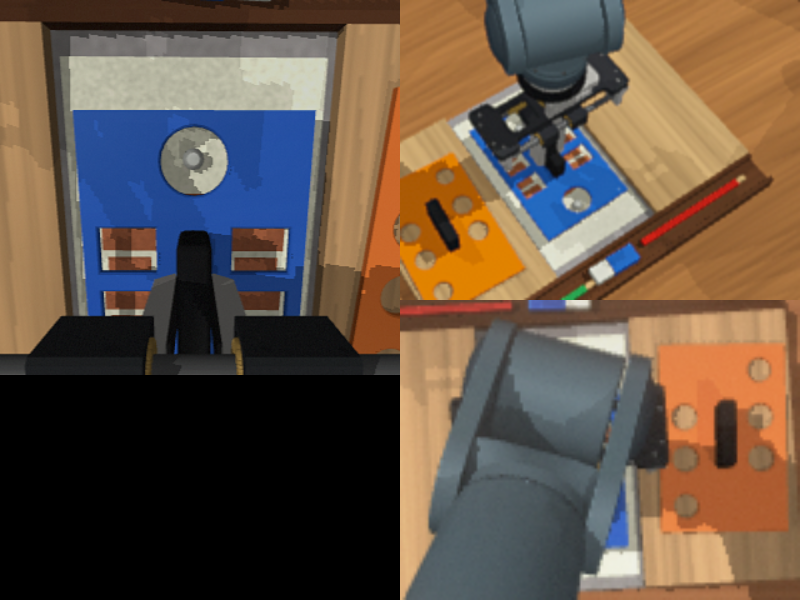

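The pin (crop 193,158) is centred in the far hole, and the plate lies square in the bed between the decks. Lowering.

Call:
jog_arm(
  dp=[
    [0, 0, -0.3],
    [0, 0, -0.6],
    [0, 0, -0.9],
    [0, 0, -1.2],
    [0, 0, -1.4],
    [0, 0, -1.5],
    [0, 0, -1.6],
    [0, 0, -1.6],
    [0, 0, -1.6],
  ],
  roll=[0, 0, 0, 0, 0, 0, 0, 0, 0],
)

```text
time: 5.75
position: [0.4858, -0.0169, 0.0225]
eef_rot: [0.0, 1.0, 0.028, 0.0]
contact_force: [-0.1, 0.1, -1.3]
width: 0.166
finger_force: 30.0
```

Call:
jog_arm(
  dp=[
    [0, 0, -0.05],
    [0, 0, -0.1],
    [0, 0, -0.1],
  ],
  roll=[0, 0, 0],
)

```text
time: 6.05
position: [0.4858, -0.0169, 0.0224]
eef_rot: [0.0, 1.0, 0.029, -0.0]
contact_force: [-4.0, 0.8, 7.1]
width: 0.168
finger_force: 30.0
```

Call:
jog_arm(
  dp=[
    [0, 0, 0],
    [0, 0, 0],
    [0, 0, 0],
    [0, 0, 0],
    [0, 0, 0],
    [0, 0, 0],
  ],
  roll=[0, 0, 0, 0, 0, 0],
  gripper=0.45,
)

```text
time: 6.65
position: [0.4856, -0.0168, 0.0214]
eef_rot: [-0.0, 1.0, 0.028, -0.0]
contact_force: [0.9, -0.3, -0.3]
width: 0.45
finger_force: 0.0
```

Call:
jog_arm(
  dp=[
    [0, 0, 1],
    [0, 0, 3],
    [0, 0, 6],
    [0, 0, 10],
    [-2, -4, 13],
    [-4, -8, 15],
    [-6, -12, 17],
    [-8, -16, 18],
    [-10, -20, 18],
    [-11, -24, 18],
    [-11, -24, 18],
    [-11, -24, 18],
  ],
  roll=[0, 0, 0, 0, 0, 0, 0, 0, 0, 0, 0, 0],
)

```text
time: 7.85
position: [0.3754, -0.2571, 0.2019]
eef_rot: [-0.0, 1.0, 0.028, 0.0]
contact_force: [0.2, -0.3, 0.0]
width: 0.448
finger_force: 0.0
```

Run:
```python
from m import *
t=get_image("top");s=get_image("scene")
for n,im in(("top",t),("scene",s)):
    cal=get_calibration(n);m=blue(im);x0,y0,x1,y1=(295,125,356,215) if n=="top" else (290,180,385,262)
    q=np.zeros_like(m);q[y0:y1,x0:x1]=m[y0:y1,x0:x1]
    print(n,rectz(cal,q,.013)[1:])
cv2.imwrite("pics/c4.png",np.hstack([cv2.resize(s[150:300,260:460],(400,300)),cv2.resize(t[115:220,270:410],(400,300))]))
o=get_obs();print(o["time"],o["position"],o["contact_force"])
```

```text
top (array([ 0.48623593, -0.0182912 ]), (178.3856658935547, 119.02326965332031), np.float32(3.2780533))
scene (array([ 0.48777737, -0.01638086]), (178.53639221191406, 119.22985076904297), np.float32(3.3149414))
7.95 [ 0.3758993  -0.25585514  0.20152922] [-0.35121447  1.22635828 -0.72159943]
```

View pics/c4.png

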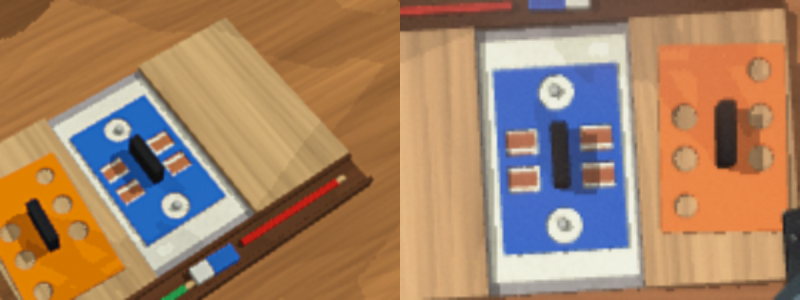

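The blue plate lies flat on the sheet with both pins centred in its holes, at right-hand crop (556,92) and (565,225). Orange has not moved and the arm is clear.

```bash
python3 -c "
from rig import *
print(sign_off())"
```

```text
the job is handed in; nothing more can be done
None
```

The blue template lies flat on the sheet with both end holes over the pins and the gripper clear of it; it was slid across about 4 mm above the deck, orange was left untouched, and the job was handed in at about 8 s.

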